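# Load the lamp-bracket jig with the plate that fits its pins

### The job

Three aluminium lamp-bracket plates lie on the bench; they differ only in how far the slot is from the round hole. Find the one that drops over both pins of the sloping wooden jig (try them on if need be) and leave it on the jig, down flat on the sloping board with both pins through it. Leave the other two plates lying flat on the bench, and do not disturb the jar, the screwdriver or the small tray.

Things in the scene. Friction and masses are not known exactly. Their poses are not given: they have to be found in the camera images.
- deck: Plywood board on the fixed wooden jig, 170 (y, level) x 90 (x, uphill) x 14 mm. Origin: centre of its top face, 55 mm above the bench; z is the face's outward normal, 30 degrees from vertical, leaning to the robot. y is within 0.3 rad of world y. Two steel pins at x=0: one fixed at y=-36, the second reset each time at y=+19 to +53 (not reported: look or try plates).
- fixed_pin (a point): Tip centre of the fixed pin, at (0, -36, 16) mm in the deck frame. Both pins: 8 mm diameter, 16 mm high, square to the face, top 6 mm tapered to a 3 mm tip. The second, 55 to 89 mm from this one, is clamped in its slot and does not give. A plate that does not fit stops with its underside about 7 mm or more above the face (pressed at 5 N).
- plate_a: Loose aluminium plate (the shortest hole-to-slot), 140 (y) x 56 (x) x 6 mm, 160 g, flat on the bench, y within 0.5 rad of world y. Origin: centre of underside, z up. Lug to grip at the middle, 12 (x) x 30 (y) mm, top at z=51. Through hole 12 mm dia. at y=-32; through slot 12 wide, 22 long centred at y=+28. Takes pins 53 to 67 mm apart (2 more with the hole's play). Either way round is fine.
- plate_b: Loose aluminium plate (the middle hole-to-slot), 140 (y) x 56 (x) x 6 mm, 160 g, flat on the bench, y within 0.5 rad of world y. Origin: centre of underside, z up. Lug to grip at the middle, 12 (x) x 30 (y) mm, top at z=51. Through hole 12 mm dia. at y=-32; through slot 12 wide, 22 long centred at y=+40. Takes pins 65 to 79 mm apart (2 more with the hole's play). Either way round is fine.
- plate_c: Loose aluminium plate (the longest hole-to-slot), 140 (y) x 56 (x) x 6 mm, 160 g, flat on the bench, y within 0.5 rad of world y. Origin: centre of underside, z up. Lug to grip at the middle, 12 (x) x 30 (y) mm, top at z=51. Through hole 12 mm dia. at y=-32; through slot 12 wide, 22 long centred at y=+52. Takes pins 77 to 91 mm apart (2 more with the hole's play). Either way round is fine.
- jar: bystander: closed jar with a steel cap, 56 mm diameter, 65 mm tall, upright in the middle of the bench; origin: centre of its underside
- driver: bystander: screwdriver lying on the bench at the robot's right; handle to its -x
- screw_tray: bystander: small open grey plastic tray, 100 x 130 x 35 mm tall, at the robot's left; origin: centre of its underside
There are look-alikes about, which are no part of the job. What is shaped like the plate_b but purple is not meant. What is shaped like the plate_c but blue is not meant.

How it is judged:
At the end, for the whole second after the job is handed in: One plate lies flat on the jig board over both pins: underside within 3 mm of the face, square within 0.06 rad, along the board within 0.1 rad, middle within 6 mm of the pin line and -20 to +28 mm along it. The other two lie flat on the bench (below 4 mm, tilt under 0.06 rad). All at rest (((z of plate_a in the frame of deck between -0.003 and 0.003 m and x of plate_a in the frame of deck between -0.006 and 0.006 m and y of plate_a in the frame of deck between -0.02 and 0.028 m and angle between the z axis of plate_a and the z axis of deck, either way round below 0.06 rad and angle between the y axis of plate_a and the y axis of deck, either way round below 0.1 rad and linear speed of each of plate_a, plate_b, plate_c below 0.02 m/s and height (world z) of each of plate_b, plate_c below 0.004 m and angle between each of plate_b, plate_c's own z axis and vertical below 0.06 rad) or (z of plate_b in the frame of deck between -0.003 and 0.003 m and x of plate_b in the frame of deck between -0.006 and 0.006 m and y of plate_b in the frame of deck between -0.02 and 0.028 m and angle between the z axis of plate_b and the z axis of deck, either way round below 0.06 rad and angle between the y axis of plate_b and the y axis of deck, either way round below 0.1 rad and linear speed of each of plate_b, plate_a, plate_c below 0.02 m/s and height (world z) of each of plate_a, plate_c below 0.004 m and angle between each of plate_a, plate_c's own z axis and vertical below 0.06 rad) or (z of plate_c in the frame of deck between -0.003 and 0.003 m and x of plate_c in the frame of deck between -0.006 and 0.006 m and y of plate_c in the frame of deck between -0.02 and 0.028 m and angle between the z axis of plate_c and the z axis of deck, either way round below 0.06 rad and angle between the y axis of plate_c and the y axis of deck, either way round below 0.1 rad and linear speed of each of plate_c, plate_a, plate_b below 0.02 m/s and height (world z) of each of plate_a, plate_b below 0.004 m and angle between each of plate_a, plate_b's own z axis and vertical below 0.06 rad))); the robot touches nothing.
It fails at once if the jar is moved by more than 30 mm (distance of jar from where it was at the start of the episode above 0.03 m).
It fails at once if the screwdriver is moved by more than 30 mm (distance of driver from where it was at the start of the episode above 0.03 m).
It fails at once if the small tray is moved by more than 30 mm (distance of screw_tray from where it was at the start of the episode above 0.03 m).
It also fails if it takes over 72 s, if anything falls off the work surface, if the arm or the gripper's body presses on something with over 40 N, if the wrist force passes 120 N, or if a joint passes its speed limit or range.

### The arm

A 6-joint arm with a two-finger parallel gripper is mounted at the origin on the work surface. World frame = base frame: x ahead of the robot, y to its left, z up, the work surface at z = 0. Lengths are in m, angles in rad, forces in N, time in s.
With the tool pointing down it reaches from about 0.25 to 0.775 m from the base axis. Payload 4 kg.
Tool frame: the origin (TCP) lies midway between the tips of the shut fingers; the grasp point (between the pads) lies 19 mm behind it (tcp_to_grasp is the distance from the TCP to the grasp point, in m); z points along the fingers, y is the line along which they close (so a half turn about z gives the same grasp; the last joint's range is limited). The gripper opens to 85 mm and grips with 20 to 120 N. Pads are 22 mm wide; open, the fingers measure 114 mm over their backs; the gripper's body (76 mm by 85 mm) begins 54 mm behind the grasp point. The pads swing forward as they close: fully open they stand 13 mm farther back than shut.
Start: joints at [-1.415, 0.087, 1.371, -0, 1.684, -0.103], TCP at [0.141, -0.532, 0.196] pointing down, gripper open.
Joint ranges: [-3.1, 3.1], [-0.76, 2.03], [0.27, 2.55], [-1.08, 4.22], [0.17, 2.65], [-2.57, 2.57]. Speed limits (rad/s): [2.79, 2.79, 3.14, 3.14, 3.14, 3.14].

### API

Orientations are given as a unit quaternion [x, y, z, w].
In Python, from workcell import * gives the robot as it stands.
- The arm moves only by the shell command python3 -m pendant 'ROWS' [FORCE]. ROWS is JSON, a list of rows, each an object of numbers: "ax", "ay", "az": the turn, a rotation vector about the tool's x, y, z in degrees; "x", "y", "z": the shift along the tool's x, y, z in cm; "grip": the finger opening in cm, from 0 to 8.54. In form: [{"ax": .., "ay": .., "az": .., "x": .., "y": .., "z": .., "grip": ..}, ...]. A call has 1 to 5 rows; each row shifts and turns the commanded pose from where the row before left it, along the tool's axes as they then stand; what a row does not reach is not made up. A row lasts 1/8 s, in which the tool goes at most 62.5 mm and 10.7 degrees, less where a joint would pass 70% of its speed; a pose out of reach is approached as far as the arm can. A call is refused whole if a number of a shift passes 6.25 or a number of a turn 10.7, either way. A call with a gripper value outside its range is refused whole. The fingers move at their own pace and stop on an object; FORCE is the grip in N (left out, the last holds). Time passes only in rows, so rows that do not move let the fingers close. It gives the time, the measured TCP pose, the force, the opening and the grip force at its end, in the units of the state.
- sense(): the state, without advancing time (a new reading comes with each control period).
- camera(name): name is "scene" or "top"; returns the picture (384x512x3 uint8, blue, green, red); there is no depth.
- camera_model(name): a dict with "mtx" (3x3 intrinsics, pixels), "dist" ([k1, k2, p1, p2, k3] as OpenCV has them; the pictures are not rectified), "cam_to_world" (4x4, takes a point from camera to world coordinates). Camera axes: x right, y down, z forward; pixel columns grow to the right and rows downward; lengths in m; the calibration is good to about 2 mm. A picture is of the moment at which its call begins. camera_model takes no time and is no camera call.
- job_done(): hands the job in; it is judged then, once.
The state is a dict: "t": time; "qpos": joint angles; "joint_velocities": joint speeds; "tau": joint torques, N m; "eef_pos": TCP position; "ee_rot": TCP orientation; "contact_force": force on the tool from outside, world axes, zero at the start; "torque": the same for the moment, N m; "opening": finger opening in m; "gripper_force": force on a finger pad.
Only numpy, scipy, OpenCV 4.12 (cv2) and the standard library are available. Lean on these libraries where they do the work, as an engineer would, in place of code of your own. Each camera call takes 0.05 s, during which the arm holds its last target. There are 200 camera calls.

## Working session

There is one attempt and no reset: what is moved stays moved. The work goes in short steps, Python scripts to look and compute and a shell command to move; the robot and the scene stay as the last step left them, time stands still between calls to the robot, and variables do not carry over. Pictures are saved under pics/ and viewed, at most 12 in all, crops included, and the job is handed in when it is done.

```bash
ls; mkdir -p pics
python3 - <<'E'
from workcell import *
import cv2,numpy as np
for n in("scene","top"):
    im=camera(n); cv2.imwrite(f"pics/{n}0.png",im)
    m=camera_model(n); print(n,np.round(m["mtx"],1).tolist(),np.round(m["dist"],3),np.round(m["cam_to_world"],3).tolist())
a=[cv2.imread(f"pics/{n}0.png") for n in("scene","top")]
cv2.imwrite("pics/top_big.png",cv2.resize(a[1],(800,600),interpolation=cv2.INTER_CUBIC))
cv2.imwrite("pics/scene_big.png",cv2.resize(a[0],(800,600),interpolation=cv2.INTER_CUBIC))
s=sense();print(s["eef_pos"],s["ee_rot"],s["opening"],s["t"])
E
```

```text
pics
scene [[450.1, 0.0, 254.6], [0.0, 450.1, 188.3], [0.0, 0.0, 1.0]] [-0.147  0.     0.     0.     0.   ] [[0.095, 0.698, -0.71, 1.338], [0.995, -0.054, 0.08, -0.087], [0.018, -0.714, -0.7, 0.955], [0.0, 0.0, 0.0, 1.0]]
top [[484.4, 0.0, 249.4], [0.0, 484.4, 189.3], [0.0, 0.0, 1.0]] [-0.04  0.    0.    0.    0.  ] [[0.021, -0.993, 0.12, 0.298], [-1.0, -0.019, 0.018, -0.008], [-0.015, -0.12, -0.993, 1.363], [0.0, 0.0, 0.0, 1.0]]
[ 0.14068728 -0.53115987  0.19470715] [ 9.91635900e-01  1.29062671e-01 -2.69419386e-05 -1.03306849e-03] 0.08551907753821597 0.1
```

View pics/top_big.png

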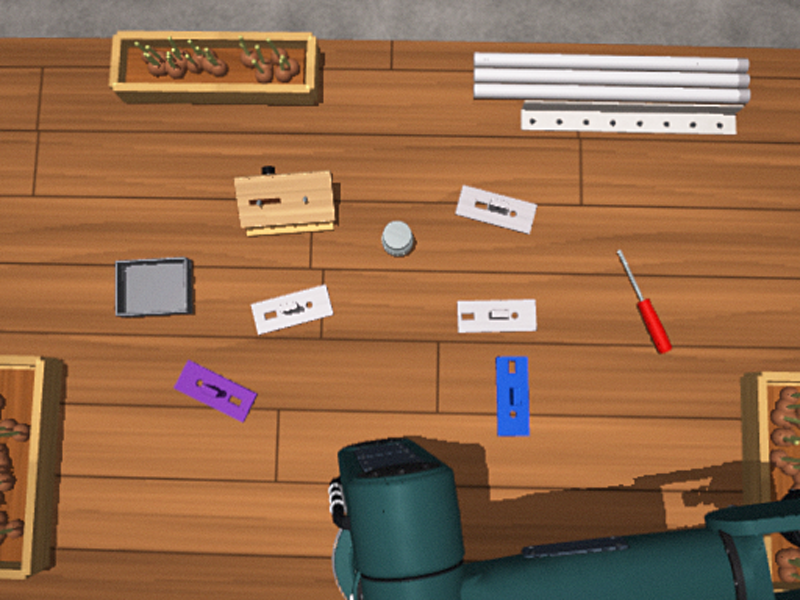

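View pics/scene_big.png

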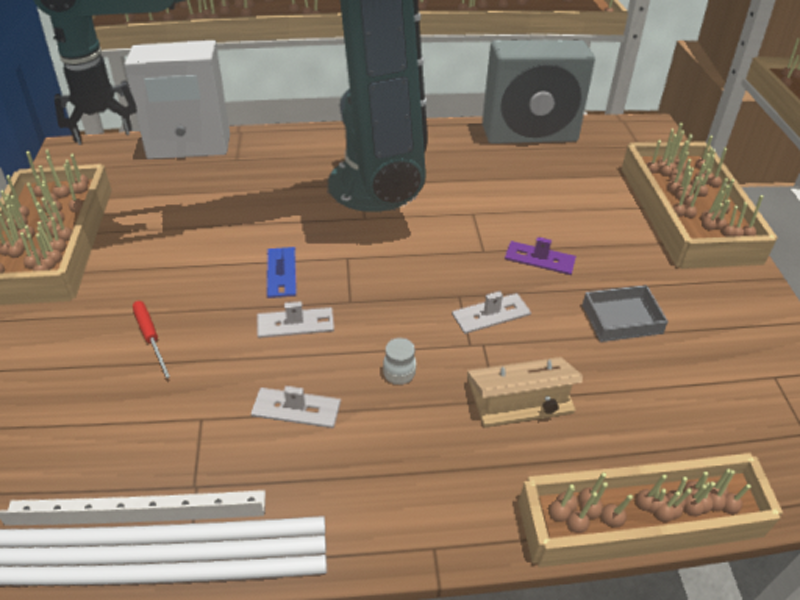

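Top view (800-px picture): grey plates are at (497,209), (292,309) and (497,316), judged a, b and c by hole–slot gap. The look-alikes are purple at (215,390) and blue at (512,396). The jig is at (285,200), with pins near (305,200) and (262,203). Next I'll measure and take an enlarged crop.

```bash
cat > h.py <<'E'
from workcell import *
import cv2,numpy as np
from scipy.spatial.transform import Rotation as R
def ray(n,px):
    m=camera_model(n);T=np.array(m["cam_to_world"])
    u=cv2.undistortPoints(np.array(px,float).reshape(-1,1,2),np.array(m["mtx"]),np.array(m["dist"])).reshape(-1,2)
    return T[:3,3],np.c_[u,np.ones(len(u))]@T[:3,:3].T
def onz(n,px,z):
    o,d=ray(n,px); return o+d*((z-o[2])/d[:,2])[:,None]
def tri(p,q):
    o1,d1=ray("top",[p]);o2,d2=ray("scene",[q]);d1=d1[0];d2=d2[0]
    s=np.linalg.lstsq(np.c_[d1,-d2],o2-o1,rcond=None)[0]
    a=o1+s[0]*d1;b=o2+s[1]*d2; return (a+b)/2,np.linalg.norm(a-b)
def proj(n,P):
    m=camera_model(n);T=np.linalg.inv(np.array(m["cam_to_world"]))
    rv=cv2.Rodrigues(T[:3,:3])[0]
    return cv2.projectPoints(np.array(P,float).reshape(-1,1,3),rv,T[:3,3],np.array(m["mtx"]),np.array(m["dist"]))[0].reshape(-1,2)
E
python3 - <<'E'
from h import *
t=cv2.imread("pics/top0.png");s=cv2.imread("pics/scene0.png")
hsv=cv2.cvtColor(t,cv2.COLOR_BGR2HSV)
m=((hsv[...,1]<45)&(hsv[...,2]>150)).astype(np.uint8)
for c in cv2.findContours(m,cv2.RETR_EXTERNAL,cv2.CHAIN_APPROX_NONE)[0]:
    if 500<cv2.contourArea(c)<2500:
        w=onz("top",c.reshape(-1,2),.006)
        r=cv2.minAreaRect((w[:,:2]*1000).astype(np.float32)); b=cv2.boxPoints(r)
        e=b[1]-b[0] if np.linalg.norm(b[1]-b[0])>np.linalg.norm(b[2]-b[1]) else b[2]-b[1]
        print(np.mean(c.reshape(-1,2),0),np.round(r[0],1),np.round(r[1],1),"long-axis deg from y",np.degrees(np.arctan2(-e[0],e[1])))
f=lambda im,x,y,w,h:cv2.resize(im[y:y+h,x:x+w],(400,300),interpolation=cv2.INTER_CUBIC)
A=np.vstack([np.hstack([f(t,143,104,80,60),f(t,155,170,80,60)]),np.hstack([f(s,290,218,92,69),f(t,280,105,80,60)])])
cv2.imwrite("pics/crop1.png",A)
E
```

```text
[317.5        201.90441176] [ 429.5 -176.3] [ 56.4 138.4] long-axis deg from y -178.89449
[186.53846154 197.75384615] [434.6 192.9] [ 57.  140.2] long-axis deg from y -163.53172
[ 99.46875   183.9921875] [468.  443.2] [ 88. 107.] long-axis deg from y -176.37842
[317.3984375 133.6328125] [ 625.9 -174.3] [139.6  56.1] long-axis deg from y -14.189866
[401.76949153  77.70169492] [ 796.9 -421.6] [ 40.  397.5] long-axis deg from y -179.78835
[391.          58.67582418] [ 854.1 -390.9] [516.6  25.4] long-axis deg from y -0.10457687
[390.27146814  48.7700831 ] [ 884.7 -391.4] [518.   25.4] long-axis deg from y -0.05713249
[390.5         38.98888889] [ 915.2 -390.7] [516.8  25.6] long-axis deg from y -0.054409735
```

View pics/crop1.png

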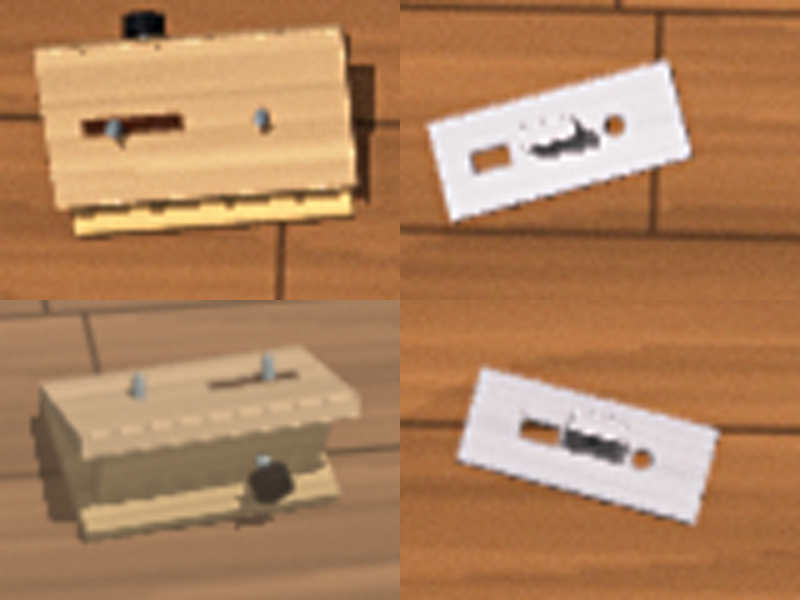

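Run:
```python
from h import *
T=lambda p:(143+(p[0]+.5)/5-.5,104+(p[1]+.5)/5-.5)
k=92/400
S=lambda p:(290+(p[0]+.5)*k-.5,218+(p[1]-300+.5)*k-.5)
pts={"up+":((35,50),(360,392)),"up-":((340,28),(88,432)),"dn+":((58,208),(303,345)),"dn-":((355,188),(40,383)),"fix":((262,120),(138,386)),"sec":((114,130),(267,366))}
P={}
for n,(a,b) in pts.items():
    P[n],e=tri(T(a),S(b)); print(n,np.round(P[n]*1000,1),round(e*1000,1))
c=sum(P[n] for n in("up+","up-","dn+","dn-"))/4
print("centre",c,"w",np.linalg.norm(P["up+"]-P["up-"]),np.linalg.norm(P["dn+"]-P["dn-"]),"h",np.linalg.norm(P["up+"]-P["dn+"]),np.linalg.norm(P["up-"]-P["dn-"]))
y=P["up+"]-P["up-"]+P["dn+"]-P["dn-"];x=P["up+"]-P["dn+"]+P["up-"]-P["dn-"]
print("yaw",np.degrees(np.arctan2(-y[0],y[1])),"slope",np.degrees(np.arctan2(x[2],np.hypot(x[0],x[1]))),"xaxis yaw",np.degrees(np.arctan2(x[1],x[0])))
print("pin gap",np.linalg.norm(P["fix"]-P["sec"]),"pin yaw",np.degrees(np.arctan2(-(P["sec"]-P["fix"])[0],(P["sec"]-P["fix"])[1])))
# holes in plates
t=cv2.imread("pics/top0.png");hsv=cv2.cvtColor(t,cv2.COLOR_BGR2HSV)
m=((hsv[...,1]>90)&(hsv[...,2]>60)).astype(np.uint8)
cs,hi=cv2.findContours(m,cv2.RETR_CCOMP,cv2.CHAIN_APPROX_NONE)[0:2]
lab=cv2.connectedComponentsWithStats(m)
for i in range(1,lab[0]):
    if 15<lab[2][i,4]<120: 
        q=lab[3][i]; print(np.round(q,1),lab[2][i,4],np.round(onz("top",[q],.006)[0]*1000,1))
s=sense();print(R.from_quat(s["ee_rot"]).as_matrix().round(3).tolist())
```

```text
up+ [656.1 292.8  81.2] 2.4
up- [670.9 127.1  81.5] 4.5
dn+ [578.5 287.1  33.5] 3.5
dn- [592.8 118.9  31.4] 0.4
fix [623.8 169.4  60.9] 1.9
sec [616.5 250.5  62.2] 1.0
centre [0.62457451 0.20647346 0.05689195] w 0.16634165274991197 0.16880163353419822 h 0.09130408012446668 0.09316184963669846
yaw 4.974061921372439 slope 32.01734537194859 xaxis yaw 5.069896055181392
pin gap 0.08140204184172024 pin yaw 5.1541012634464645
[307.6 131.2] 23 [ 632.4 -147.1    6. ]
[173.  201.2] 24 [423.8 230.9   6. ]
[299. 202.] 21 [ 428.5 -124.2    6. ]
[[0.967, 0.256, -0.0], [0.256, -0.967, 0.002], [0.0, -0.002, -1.0]]
```

Pin gap is about 81 mm, which needs plate_c (77–91). The plate at pixel (497,316) has its slot +52 mm from centre, so it is c. The blue one and the purple one are look-alikes. The crop shows the jig pins at crop (262,120) and (114,130), with grey plates b at top right and a at bottom right. Now moving.

```bash
cat >> h.py <<'E'
def goto(pos,yaw,slope=0,mm=0):
    "remaining shift (cm, current tool axes) and turn (deg, tool axes) to TCP pose: tool x along plate y (yaw deg), tool z down tilted by slope"
    s=sense();Rc=R.from_quat(s["ee_rot"])
    Rt=R.from_euler("z",yaw,degrees=True)*R.from_matrix(np.array([[0,1,0],[1,0,0],[0,0,-1.]]))*R.from_euler("x",-slope,degrees=True)
    print("t",round(s["t"],2),"pos",np.round(s["eef_pos"],4),"shift",np.round(Rc.inv().apply(np.array(pos)-s["eef_pos"])*100,2),
     "turn",np.round(np.degrees((Rc.inv()*Rt).as_rotvec()),2),"F",np.round(s["contact_force"],1),"open",round(s["opening"],4),"grip",round(float(np.max(s["gripper_force"])),1))
E
python3 -m pendant '[{"x":4.6,"y":-3.4},{"x":4.6,"y":-3.4},{"x":4.6,"y":-3.4},{"x":4.6,"y":-3.4},{"x":4.6,"y":-3.4}]'
python3 -m pendant '[{"x":4.6,"y":-3.3},{"x":4.6,"y":-3.3},{"x":4.6,"y":-3.3},{"az":-10},{"az":-10}]'
python3 -m pendant '[{"az":-10},{"az":-10},{"az":-10},{"az":-10},{"az":-10}]'
python3 -m pendant '[{"az":-6},{}]'
python3 -c "
from h import *
goto([.4295,-.1763,.09],1.1)"
```

```text
t 0.1 pos [ 0.1407 -0.5312  0.1947] shift [ 37.   -26.89  10.53] turn [ -0.09  -0.09 -76.27] F [0.1 0.8 0.2] open 0.0855 grip 0.0schema error: expected keys ax, ay, az, x, y, z, grip
schema error: expected keys ax, ay, az, x, y, z, grip
schema error: expected keys ax, ay, az, x, y, z, grip
schema error: expected keys ax, ay, az, x, y, z, grip
```

```bash
python3 -m pendant '[{"ax":0,"ay":0,"az":0,"x":4.6,"y":-3.4,"z":0,"grip":6},{"ax":0,"ay":0,"az":0,"x":4.6,"y":-3.4,"z":0,"grip":6},{"ax":0,"ay":0,"az":0,"x":4.6,"y":-3.4,"z":0,"grip":6},{"ax":0,"ay":0,"az":0,"x":4.6,"y":-3.4,"z":0,"grip":6},{"ax":0,"ay":0,"az":0,"x":4.6,"y":-3.4,"z":0,"grip":6}]'
python3 -m pendant '[{"ax":0,"ay":0,"az":0,"x":4.6,"y":-3.3,"z":0,"grip":6},{"ax":0,"ay":0,"az":0,"x":4.6,"y":-3.3,"z":0,"grip":6},{"ax":0,"ay":0,"az":0,"x":4.6,"y":-3.3,"z":0,"grip":6},{"ax":0,"ay":0,"az":-10,"x":0,"y":0,"z":0,"grip":6},{"ax":0,"ay":0,"az":-10,"x":0,"y":0,"z":0,"grip":6}]'
python3 -m pendant '[{"ax":0,"ay":0,"az":-10,"x":0,"y":0,"z":0,"grip":6},{"ax":0,"ay":0,"az":-10,"x":0,"y":0,"z":0,"grip":6},{"ax":0,"ay":0,"az":-10,"x":0,"y":0,"z":0,"grip":6},{"ax":0,"ay":0,"az":-10,"x":0,"y":0,"z":0,"grip":6},{"ax":0,"ay":0,"az":-10,"x":0,"y":0,"z":0,"grip":6}]'
python3 -m pendant '[{"ax":0,"ay":0,"az":-6,"x":0,"y":0,"z":0,"grip":6},{"ax":0,"ay":0,"az":0,"x":0,"y":0,"z":0,"grip":6}]'
python3 -c "
from h import *
goto([.4295,-.1763,.09],1.1)"
```

```text
t: 0.72
eef_pos: [0.3203, -0.3067, 0.1954]
ee_rot: [0.992, 0.129, -0.0, -0.0]
contact_force: [0.9, -0.8, 0.2]
opening: 0.0597
gripper_force: 0.0
t: 1.35
eef_pos: [0.4279, -0.1763, 0.1951]
ee_rot: [0.953, 0.303, -0.001, -0.0]
contact_force: [0.4, -0.6, 0.7]
opening: 0.0597
gripper_force: 0.0
t: 1.98
eef_pos: [0.4273, -0.1773, 0.1952]
ee_rot: [0.736, 0.677, -0.0, -0.001]
contact_force: [0.1, -0.2, -0.1]
opening: 0.0601
gripper_force: 0.0
t: 2.22
eef_pos: [0.4274, -0.1773, 0.1953]
ee_rot: [0.702, 0.712, -0.0, -0.0]
contact_force: [0.1, 0.2, 1.2]
opening: 0.06
gripper_force: 0.0
t 2.23 pos [ 0.4274 -0.1773  0.1953] shift [ 0.1   0.22 10.53] turn [-0.05 -0.02 -0.34] F [0.1 0.2 1.2] open 0.06 grip 0.0
```

```bash
python3 -m pendant '[{"ax":0,"ay":0,"az":-0.3,"x":0.1,"y":0.2,"z":5,"grip":6},{"ax":0,"ay":0,"az":0,"x":0,"y":0,"z":5,"grip":6},{"ax":0,"ay":0,"az":0,"x":0,"y":0,"z":4,"grip":6},{"ax":0,"ay":0,"az":0,"x":0,"y":0,"z":2,"grip":6},{"ax":0,"ay":0,"az":0,"x":0,"y":0,"z":1.6,"grip":6}]'
python3 -m pendant '[{"ax":0,"ay":0,"az":0,"x":0,"y":0,"z":0,"grip":0},{"ax":0,"ay":0,"az":0,"x":0,"y":0,"z":0,"grip":0},{"ax":0,"ay":0,"az":0,"x":0,"y":0,"z":0,"grip":0},{"ax":0,"ay":0,"az":0,"x":0,"y":0,"z":0,"grip":0},{"ax":0,"ay":0,"az":0,"x":0,"y":0,"z":0,"grip":0}]' 60
python3 -c "
from h import *
goto([.4295,-.1763,.019],1.1)"
```

```text
t: 2.85
eef_pos: [0.4291, -0.1762, 0.0184]
ee_rot: [0.701, 0.714, -0.0, -0.001]
contact_force: [-0.1, -0.1, 0.6]
opening: 0.0599
gripper_force: 0.0
t: 3.48
eef_pos: [0.4299, -0.1766, 0.0202]
ee_rot: [0.7, 0.714, 0.0, 0.0]
contact_force: [0.4, -0.2, -0.1]
opening: 0.0
gripper_force: 0.0
t 3.48 pos [ 0.4299 -0.1766  0.0202] shift [ 0.03 -0.04  0.12] turn [0.04 0.03 0.02] F [ 0.4 -0.2 -0.1] open 0.0 grip 0.0
```

Run:
```python
from h import *
s=camera("scene");t=camera("top")
p=proj("scene",[[.4295,-.1763,.03]])[0].astype(int);q=proj("top",[[.4295,-.1763,.03]])[0].astype(int);print(p,q)
f=lambda im,c:cv2.resize(im[c[1]-40:c[1]+50,c[0]-60:c[0]+60],(480,360)[0:2],interpolation=cv2.INTER_CUBIC)
s0=cv2.imread("pics/scene0.png");
cv2.imwrite("pics/c2.png",cv2.resize(np.hstack([f(s,p),f(s0,p)]),(800,300)))
```

```text
[187 199] [318 201]
```

View pics/c2.png

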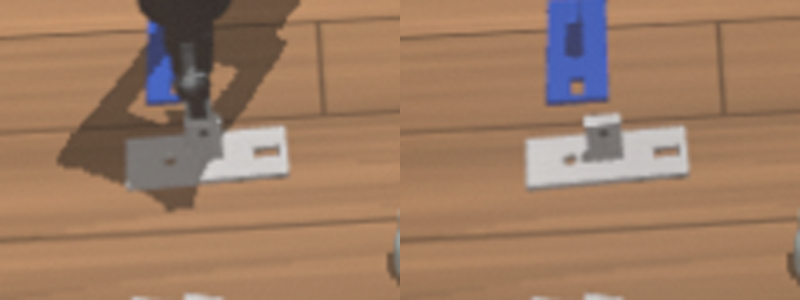

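The fingers shut on nothing. At crop (200,100) they stand behind the lug at crop (203,135), and the plate has not moved. I'll check the lug position across views.

Run:
```python
from h import *
g=lambda x,y:(127+(x+.5)/3.333-.5,159+(y+.5)/3.333-.5)
print("lug top",onz("scene",[g(203,120)],.051)*1000,"lug base front",onz("scene",[g(203,160)],.006)*1000)
print("plate corners scene",np.round(onz("scene",[g(128,187),g(288,174),g(285,126),g(126,140)],.006)*1000,1).tolist())
s=sense();print(s["eef_pos"],s["qpos"])
t=camera("top");cv2.imwrite("pics/t3.png",np.hstack([cv2.resize(i[165:240,265:365],(400,300),interpolation=cv2.INTER_CUBIC) for i in(t,cv2.imread("pics/top0.png"))]))
```

```text
lug top [[ 431.75839495 -174.48305062   51.        ]] lug base front [[ 435.74410866 -178.34517954    6.        ]]
plate corners scene [[462.7, -242.2, 6.0], [457.9, -105.2, 6.0], [399.7, -106.1, 6.0], [406.4, -246.5, 6.0]]
[ 0.42973312 -0.1765154   0.02000366] [-5.11827484e-01  3.67424883e-03  1.81727745e+00 -6.91669496e-05
  1.32022133e+00 -5.31476508e-01]
```

View pics/t3.png

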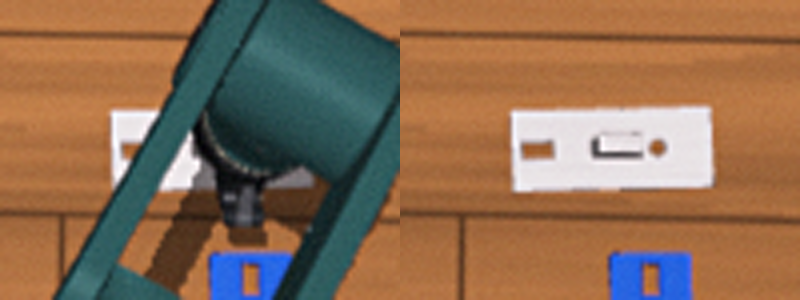

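```bash
python3 -m pendant '[{"ax":0,"ay":0,"az":0,"x":0,"y":0,"z":-3,"grip":0},{"ax":0,"ay":0,"az":0,"x":0,"y":0,"z":-4,"grip":0},{"ax":0,"ay":0,"az":0,"x":0,"y":0,"z":-3,"grip":0},{"ax":0,"ay":0,"az":0,"x":0,"y":0,"z":0,"grip":0},{"ax":0,"ay":0,"az":0,"x":0,"y":0,"z":0,"grip":0}]'
python3 - <<'E'
from h import *
s=camera("scene");t=camera("top");e=sense()["eef_pos"]
p=proj("scene",[e])[0];q=proj("top",[e])[0];print(e,p,q,proj("scene",[[.141,-.531,.208]])[0]*800/512)
def f(im,c):
    c=c.astype(int);cv2.circle(im,tuple(c),1,(0,0,255),-1)
    return cv2.resize(im[c[1]-60:c[1]+60,c[0]-50:c[0]+50],(400,480),interpolation=cv2.INTER_CUBIC)
cv2.imwrite("pics/c4.png",np.hstack([f(s,p),f(t,q)])); print(p.astype(int)-[50,60],q.astype(int)-[50,60])
E
```

```text
t: 4.25
eef_pos: [0.4291, -0.1762, 0.1187]
ee_rot: [0.7, 0.714, -0.0, -0.001]
contact_force: [-0.2, 0.4, 0.5]
opening: -0.0
gripper_force: 0.0
[ 0.42861515 -0.17589185  0.11798512] [184.94947476 176.58714706] [322.8007742  198.25321885] [108.26873715 152.8359618 ]
[134 116] [272 138]
```

View pics/c4.png

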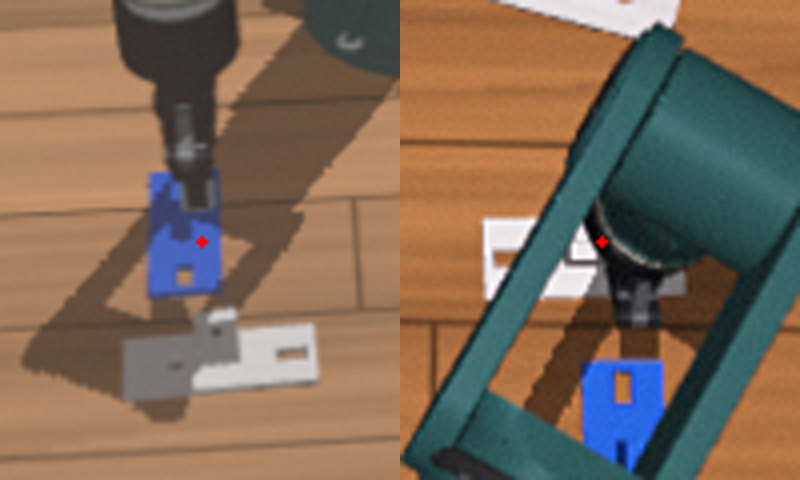

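In the scene picture the shut fingertips (crop (200,207)) sit about 9 px above where the reported TCP projects (red dot). So either the reported x or the reported z is about 33 mm off from the cameras. I'll settle it by touching the bare bench gently.

```bash
python3 -m pendant '[{"ax":0,"ay":0,"az":0,"x":5,"y":0,"z":0,"grip":0},{"ax":0,"ay":0,"az":0,"x":5,"y":0,"z":0,"grip":0},{"ax":0,"ay":0,"az":0,"x":5,"y":0,"z":0,"grip":0},{"ax":0,"ay":0,"az":0,"x":2,"y":0,"z":3,"grip":0},{"ax":0,"ay":0,"az":0,"x":0,"y":0,"z":3,"grip":0}]' | grep -E 'eef|force'
python3 -m pendant '[{"ax":0,"ay":0,"az":0,"x":0,"y":0,"z":2,"grip":0},{"ax":0,"ay":0,"az":0,"x":0,"y":0,"z":1,"grip":0},{"ax":0,"ay":0,"az":0,"x":0,"y":0,"z":0.5,"grip":0},{"ax":0,"ay":0,"az":0,"x":0,"y":0,"z":0.5,"grip":0},{"ax":0,"ay":0,"az":0,"x":0,"y":0,"z":0,"grip":0}]'| grep -E 'eef|force'
python3 - <<'E'
from h import *
s=camera("scene");t=camera("top");e=sense()["eef_pos"]
p=proj("scene",[e])[0];q=proj("top",[e])[0];print(e,p,q)
def f(im,c):
    c=c.astype(int);im=im.copy();cv2.circle(im,tuple(c),1,(0,0,255),-1)
    return cv2.resize(im[c[1]-60:c[1]+60,c[0]-50:c[0]+50],(400,480),interpolation=cv2.INTER_CUBIC)
cv2.imwrite("pics/c5.png",np.hstack([f(s,p),f(t,q)])); print(p.astype(int)-[50,60],q.astype(int)-[50,60])
E
```

```text
eef_pos: [0.4255, -0.0048, 0.0581]
contact_force: [-0.9, -0.8, -0.6]
gripper_force: 0.0
eef_pos: [0.4265, -0.0066, 0.02]
contact_force: [-0.9, 0.4, 0.3]
gripper_force: 0.0
[ 0.42677292 -0.00660679  0.02035744] [246.47309541 197.72484643] [257.13658475 201.31232286]
[196 137] [207 141]
```

View pics/c5.png

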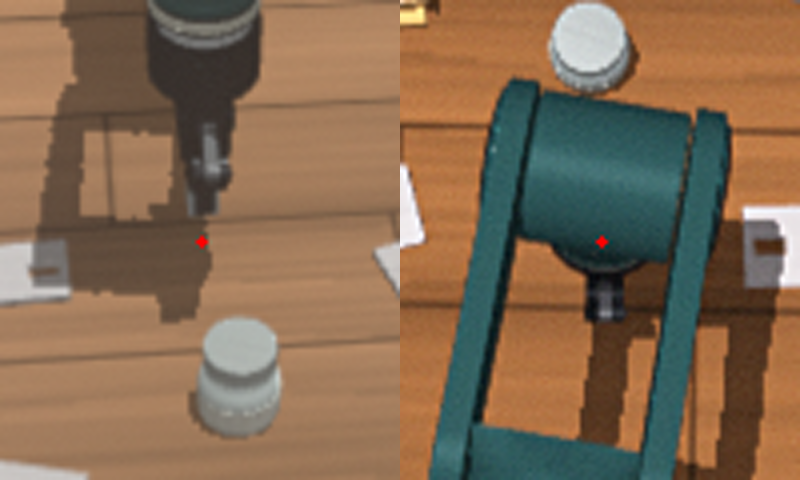

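```bash
python3 -m pendant '[{"ax":0,"ay":0,"az":0,"x":0,"y":0,"z":0.5,"grip":0},{"ax":0,"ay":0,"az":0,"x":0,"y":0,"z":0.5,"grip":0},{"ax":0,"ay":0,"az":0,"x":0,"y":0,"z":0.5,"grip":0},{"ax":0,"ay":0,"az":0,"x":0,"y":0,"z":0.2,"grip":0},{"ax":0,"ay":0,"az":0,"x":0,"y":0,"z":0,"grip":0}]'| grep -E 'eef|force'
python3 -m pendant '[{"ax":0,"ay":0,"az":0,"x":0,"y":0,"z":0.2,"grip":0},{"ax":0,"ay":0,"az":0,"x":0,"y":0,"z":0.2,"grip":0},{"ax":0,"ay":0,"az":0,"x":0,"y":0,"z":0.2,"grip":0},{"ax":0,"ay":0,"az":0,"x":0,"y":0,"z":0,"grip":0}]'| grep -E 'eef|force'
```

```text
eef_pos: [0.4261, -0.0065, 0.0025]
contact_force: [-0.5, 0.0, 0.5]
gripper_force: 0.0
eef_pos: [0.4261, -0.0065, -0.0034]
contact_force: [-0.7, -0.1, -0.6]
gripper_force: 0.0
```

Reported z is already below the bench with no contact, so the reading in z is off. Carrying on down.

```bash
python3 -m pendant '[{"ax":0,"ay":0,"az":0,"x":0,"y":0,"z":0.5,"grip":0},{"ax":0,"ay":0,"az":0,"x":0,"y":0,"z":0.5,"grip":0},{"ax":0,"ay":0,"az":0,"x":0,"y":0,"z":0.3,"grip":0},{"ax":0,"ay":0,"az":0,"x":0,"y":0,"z":0.2,"grip":0},{"ax":0,"ay":0,"az":0,"x":0,"y":0,"z":0,"grip":0}]'| grep -E 'eef|force'
python3 -m pendant '[{"ax":0,"ay":0,"az":0,"x":0,"y":0,"z":0.2,"grip":0},{"ax":0,"ay":0,"az":0,"x":0,"y":0,"z":0.2,"grip":0},{"ax":0,"ay":0,"az":0,"x":0,"y":0,"z":0.2,"grip":0},{"ax":0,"ay":0,"az":0,"x":0,"y":0,"z":0.2,"grip":0},{"ax":0,"ay":0,"az":0,"x":0,"y":0,"z":0,"grip":0}]'| grep -E 'eef|force'
```

```text
eef_pos: [0.4262, -0.0065, -0.0184]
contact_force: [-0.6, -0.4, 0.3]
gripper_force: 0.0
eef_pos: [0.4261, -0.0065, -0.0264]
contact_force: [0.0, -0.4, 0.2]
gripper_force: 0.0
```

```bash
python3 -m pendant '[{"ax":0,"ay":0,"az":0,"x":0,"y":0,"z":0.2,"grip":0},{"ax":0,"ay":0,"az":0,"x":0,"y":0,"z":0.2,"grip":0},{"ax":0,"ay":0,"az":0,"x":0,"y":0,"z":0,"grip":0}]'| grep -E 'eef|force'
python3 -m pendant '[{"ax":0,"ay":0,"az":0,"x":0,"y":0,"z":0.2,"grip":0},{"ax":0,"ay":0,"az":0,"x":0,"y":0,"z":0.1,"grip":0},{"ax":0,"ay":0,"az":0,"x":0,"y":0,"z":0,"grip":0}]'| grep -E 'eef|force'
```

```text
eef_pos: [0.4261, -0.0065, -0.0304]
contact_force: [0.3, 0.3, 0.3]
gripper_force: 0.0
eef_pos: [0.4262, -0.0065, -0.0333]
contact_force: [-0.7, -0.8, -0.0]
gripper_force: 0.0
```

```bash
python3 -m pendant '[{"ax":0,"ay":0,"az":0,"x":0,"y":0,"z":0.2,"grip":0},{"ax":0,"ay":0,"az":0,"x":0,"y":0,"z":0.1,"grip":0},{"ax":0,"ay":0,"az":0,"x":0,"y":0,"z":0,"grip":0}]'| grep -E 'eef|force'
python3 -m pendant '[{"ax":0,"ay":0,"az":0,"x":0,"y":0,"z":0.2,"grip":0},{"ax":0,"ay":0,"az":0,"x":0,"y":0,"z":0,"grip":0}]'| grep -E 'eef|force'
python3 - <<'E'
from h import *
s=camera("scene");e=sense()["eef_pos"]
z=.0
p=proj("scene",[[e[0],e[1],0]])[0];print(e,p)
def f(im,c):
    c=c.astype(int);im=im.copy();cv2.circle(im,tuple(c),1,(0,0,255),-1)
    return cv2.resize(im[c[1]-40:c[1]+20,c[0]-40:c[0]+40],(800,600),interpolation=cv2.INTER_CUBIC)
cv2.imwrite("pics/c6.png",f(s,p)); print(p.astype(int)-[40,40])
E
```

```text
eef_pos: [0.4264, -0.0065, -0.0355]
contact_force: [-1.8, 0.2, 6.5]
gripper_force: 2.7
eef_pos: [0.4265, -0.0066, -0.0355]
contact_force: [-8.2, 1.2, 17.3]
gripper_force: 9.1
[ 0.42653696 -0.00653897 -0.03551639] [246.45240969 202.51248787]
[206 162]
```

View pics/c6.png

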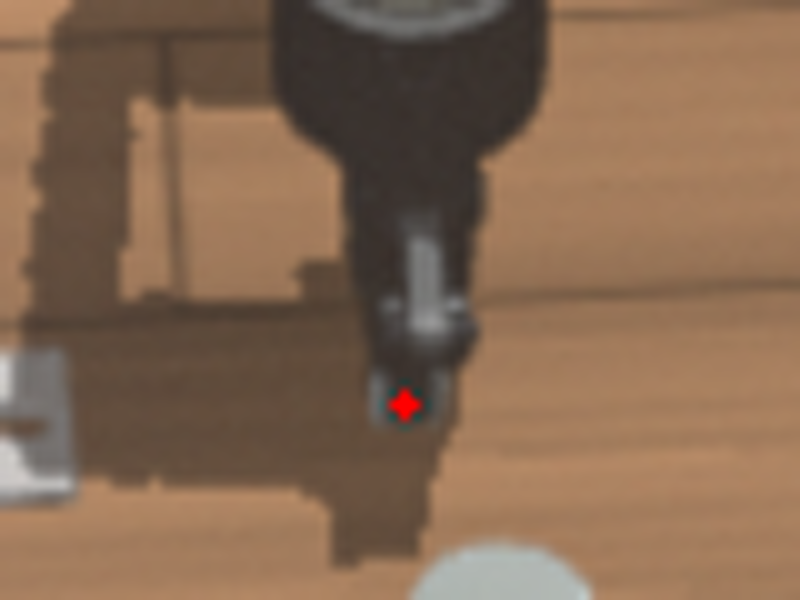

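Contact came at reported z = −0.0355. So the true TCP is 35.5 mm higher than reported, while x and y agree with the picture (tip at crop (408,425), projection at (405,405)). Going back to grasp plate_c at reported z ≈ −0.0165.

```bash
python3 -m pendant '[{"ax":0,"ay":0,"az":0,"x":0,"y":0,"z":-2,"grip":0},{"ax":0,"ay":0,"az":0,"x":0,"y":0,"z":-4,"grip":3},{"ax":0,"ay":0,"az":0,"x":0,"y":0,"z":-4,"grip":6},{"ax":0,"ay":0,"az":0,"x":-5,"y":0,"z":0,"grip":6},{"ax":0,"ay":0,"az":0,"x":-5,"y":0,"z":0,"grip":6}]' >/dev/null
python3 -m pendant '[{"ax":0,"ay":0,"az":0,"x":-5,"y":0,"z":0,"grip":6},{"ax":0,"ay":0,"az":0,"x":-2,"y":0,"z":0,"grip":6},{"ax":0,"ay":0,"az":0,"x":0,"y":0,"z":0,"grip":6}]'|grep eef
python3 -c "
from h import *
goto([.4295,-.1763,-.0165],1.1)"
```

```text
eef_pos: [0.4294, -0.1776, 0.0616]
t 10.5 pos [ 0.4294 -0.1776  0.0616] shift [0.13 0.01 7.81] turn [-0.02 -0.01 -0.13] F [-0.1 -0.2 -0.1] open 0.0603 grip 0.0
```

```bash
python3 -m pendant '[{"ax":0,"ay":0,"az":0,"x":0.1,"y":0,"z":3,"grip":6},{"ax":0,"ay":0,"az":0,"x":0,"y":0,"z":3,"grip":6},{"ax":0,"ay":0,"az":0,"x":0,"y":0,"z":1.8,"grip":6},{"ax":0,"ay":0,"az":0,"x":0,"y":0,"z":0,"grip":6}]' |grep -E "eef|force"
python3 -m pendant '[{"ax":0,"ay":0,"az":0,"x":0,"y":0,"z":0,"grip":0},{"ax":0,"ay":0,"az":0,"x":0,"y":0,"z":0,"grip":0},{"ax":0,"ay":0,"az":0,"x":0,"y":0,"z":0,"grip":0},{"ax":0,"ay":0,"az":0,"x":0,"y":0,"z":0,"grip":0},{"ax":0,"ay":0,"az":0,"x":0,"y":0,"z":0,"grip":0}]' 80
python3 -c "
from h import *
goto([.4295,-.1763,-.0165],1.1)"
```

```text
eef_pos: [0.4281, -0.1734, -0.0179]
contact_force: [-0.2, -0.3, -0.4]
gripper_force: 0.0
t: 11.62
eef_pos: [0.4306, -0.1758, -0.015]
ee_rot: [0.7, 0.714, 0.0, 0.001]
contact_force: [0.3, 0.7, 6.3]
opening: 0.0106
gripper_force: 78.7
t 11.62 pos [ 0.4306 -0.1758 -0.015 ] shift [-0.05 -0.11  0.15] turn [0.12 0.04 0.02] F [0.3 0.7 6.3] open 0.0106 grip 78.7
```

```bash
python3 -m pendant '[{"ax":0,"ay":0,"az":0,"x":0,"y":0,"z":-2,"grip":0},{"ax":0,"ay":0,"az":0,"x":0,"y":0,"z":-5,"grip":0},{"ax":0,"ay":0,"az":0,"x":0,"y":0,"z":-5,"grip":0},{"ax":0,"ay":0,"az":0,"x":2,"y":1,"z":-2,"grip":0},{"ax":0,"ay":0,"az":0,"x":4,"y":1.6,"z":0,"grip":0}]' |grep -E "eef|force|open"
python3 -m pendant '[{"ax":0,"ay":0,"az":0,"x":5,"y":2,"z":0,"grip":0},{"ax":0,"ay":0,"az":0,"x":5,"y":2,"z":0,"grip":0},{"ax":0,"ay":0,"az":0,"x":5,"y":2,"z":0,"grip":0},{"ax":0,"ay":0,"az":0,"x":5,"y":2,"z":0,"grip":0},{"ax":0,"ay":0,"az":0,"x":5,"y":2,"z":0,"grip":0}]' |grep -E "eef|force|open"
python3 -m pendant '[{"ax":0,"ay":0,"az":0,"x":4,"y":2,"z":0,"grip":0},{"ax":0,"ay":0,"az":-4,"x":2,"y":1,"z":0,"grip":0},{"ax":0,"ay":0,"az":0,"x":0,"y":0,"z":0,"grip":0}]' |grep -E "eef|force|open"
python3 -c "
from h import *
goto([.585,.1985,.0892],5)"
```

```text
eef_pos: [0.4558, -0.116, 0.1259]
contact_force: [1.1, 0.2, -1.5]
opening: 0.0109
gripper_force: 78.2
eef_pos: [0.5494, 0.1384, 0.1227]
contact_force: [0.9, -1.3, -1.4]
opening: 0.0107
gripper_force: 78.2
eef_pos: [0.5778, 0.1987, 0.1221]
contact_force: [-0.4, -0.3, -2.0]
opening: 0.0111
gripper_force: 78.1
t 13.25 pos [0.5778 0.1987 0.1221] shift [-0.08  0.72  3.28] turn [-0.15  0.03  0.23] F [-0.4 -0.3 -2. ] open 0.0111 grip 78.1
```

```bash
python3 -m pendant '[{"ax":-10,"ay":0,"az":0.2,"x":0,"y":0,"z":0,"grip":0},{"ax":-10,"ay":0,"az":0,"x":0,"y":0,"z":0,"grip":0},{"ax":-10,"ay":0,"az":0,"x":0,"y":0,"z":0,"grip":0},{"ax":0,"ay":0,"az":0,"x":0,"y":0,"z":0,"grip":0},{"ax":0,"ay":0,"az":0,"x":0,"y":0,"z":0,"grip":0}]' |grep -E "eef|force|open"
python3 - <<'E'
from h import *
goto([.585,.1985,.0892],5,30)
s=camera("scene");t=camera("top");st=sense();e=st["eef_pos"];n=-R.from_quat(st["ee_rot"]).as_matrix()[:,2]
cv2.imwrite("pics/scene7.png",s);cv2.imwrite("pics/top7.png",t)
for nm,o in(("world",e+[0,0,.0355]),("tool",e+.0355*n)):
    P=o-.0205*n; print(nm,"plate origin",P); print([proj(c,[P])[0].round(1) for c in("scene","top")])
f=lambda im,c:cv2.resize(im[c[1]-45:c[1]+45,c[0]-60:c[0]+60],(800,600),interpolation=cv2.INTER_CUBIC)
p=proj("scene",[e])[0].astype(int);q=proj("top",[e])[0].astype(int);print(p-[60,45],q-[60,45])
cv2.imwrite("pics/c7.png",cv2.resize(np.vstack([f(s,p),f(t,q)]),(400,600)))
E
```

```text
eef_pos: [0.5798, 0.1971, 0.1257]
contact_force: [0.2, 0.1, -0.6]
opening: 0.011
gripper_force: 78.6
t 13.88 pos [0.5798 0.1971 0.1257] shift [ 0.09 -1.37  3.43] turn [ 0.08  0.04 -0.14] F [ 0.2  0.1 -0.6] open 0.011 grip 78.6
world plate origin [0.59197921 0.19860814 0.14536041]
[array([334.1, 205.3]), array([178.8, 131.3])]
tool plate origin [0.57415522 0.19705588 0.14052221]
[array([331.7, 201.5]), array([179.4, 138.5])]
[271 162] [120  91]
```

View pics/c7.png

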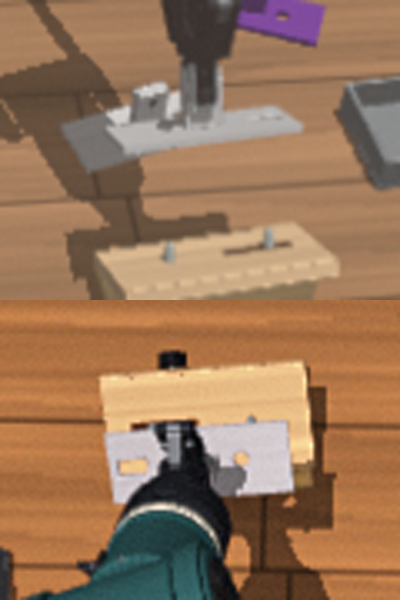

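The top view puts the plate's centre at (180,139.6) px. That matches the tool-axis hypothesis, so the true TCP lies 35.5 mm back along the tool axis. Next I go to a hover 25 mm above the face.

```bash
cat >> h.py <<'E'
O=np.array([.625,.2025,.055]);y5=np.radians(5);N=np.array([-.5*np.cos(y5),-.5*np.sin(y5),.866])
def hov(h,O=O): goto(O+(h-.015)*N,5,30)
E
python3 -c "
from h import *
hov(.06);hov(.025)"
```

```text
t 13.97 pos [0.5817 0.1977 0.1276] shift [0.1  0.13 3.96] turn [ 0.26  0.01 -0.16] F [-0.1  0.  -1.5] open 0.0108 grip 78.6
t 13.97 pos [0.5817 0.1977 0.1276] shift [0.1  0.11 7.46] turn [ 0.26  0.01 -0.16] F [-0.1  0.  -1.5] open 0.0108 grip 78.6
```

```bash
python3 -m pendant '[{"ax":0.2,"ay":0,"az":0,"x":0.1,"y":0.1,"z":2.5,"grip":0},{"ax":0,"ay":0,"az":0,"x":0,"y":0,"z":2.5,"grip":0},{"ax":0,"ay":0,"az":0,"x":0,"y":0,"z":2.4,"grip":0},{"ax":0,"ay":0,"az":0,"x":0,"y":0,"z":0,"grip":0},{"ax":0,"ay":0,"az":0,"x":0,"y":0,"z":0,"grip":0}]' |grep -E "eef|force|open"
python3 - <<'E'
from h import *
hov(.025)
s=camera("scene");t=camera("top")
cv2.imwrite("pics/scene8.png",s);cv2.imwrite("pics/top8.png",t)
cv2.imwrite("pics/c8.png",np.hstack([cv2.resize(t[104:164,143:223],(400,300),interpolation=cv2.INTER_CUBIC),cv2.resize(s[200:269,290:382],(400,300),interpolation=cv2.INTER_CUBIC)]))
E
```

```text
eef_pos: [0.6177, 0.202, 0.062]
contact_force: [0.3, 0.1, -1.3]
opening: 0.0107
gripper_force: 78.5
t 14.6 pos [0.6177 0.202  0.062 ] shift [-0.02  0.28 -0.03] turn [-0.07  0.02 -0.11] F [ 0.3  0.1 -1.3] open 0.0107 grip 78.5
```

View pics/c8.png

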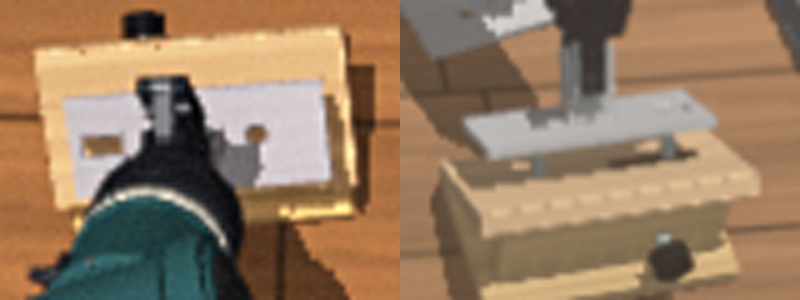

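The top crop shows the plate's hole at (257,133) and slot at (101,146). Carried down 25 mm they land within about 1–2 mm of the pin bases, (263,116) and (115,126). I make a small correction and lower.

```bash
python3 -m pendant '[{"ax":0,"ay":0,"az":0,"x":-0.1,"y":0.12,"z":0.5,"grip":0},{"ax":0,"ay":0,"az":0,"x":0,"y":0,"z":0.5,"grip":0},{"ax":0,"ay":0,"az":0,"x":0,"y":0,"z":0.3,"grip":0},{"ax":0,"ay":0,"az":0,"x":0,"y":0,"z":0.3,"grip":0},{"ax":0,"ay":0,"az":0,"x":0,"y":0,"z":0,"grip":0}]' |grep -E "eef|force|open"
python3 -c "
from h import *
hov(0)"
```

```text
eef_pos: [0.6264, 0.202, 0.0481]
contact_force: [4.3, 1.1, -0.9]
opening: 0.011
gripper_force: 78.5
t 15.32 pos [0.6264 0.202  0.0481] shift [0.06 0.23 0.83] turn [ 0.01 -0.02 -0.07] F [ 4.3  1.1 -0.9] open 0.011 grip 78.5
```

```bash
python3 -m pendant '[{"ax":0,"ay":0,"az":0,"x":0,"y":0.1,"z":0.2,"grip":0},{"ax":0,"ay":0,"az":0,"x":0,"y":0,"z":0.2,"grip":0},{"ax":0,"ay":0,"az":0,"x":0,"y":0,"z":0,"grip":0}]' |grep -E "eef|force|open"
python3 -c "
from h import *
hov(0)"
```

```text
eef_pos: [0.6285, 0.202, 0.0446]
contact_force: [4.2, 0.8, 1.1]
opening: 0.0107
gripper_force: 78.9
t 15.7 pos [0.6285 0.202  0.0446] shift [0.08 0.22 0.42] turn [-0.08  0.   -0.07] F [4.2 0.8 1.1] open 0.0107 grip 78.9
```

```bash
python3 -m pendant '[{"ax":0,"ay":0,"az":0,"x":0,"y":0.1,"z":0.2,"grip":0},{"ax":0,"ay":0,"az":0,"x":0,"y":0,"z":0.1,"grip":0},{"ax":0,"ay":0,"az":0,"x":0,"y":0,"z":0.1,"grip":0},{"ax":0,"ay":0,"az":0,"x":0,"y":0,"z":0,"grip":0}]' |grep -E "eef|force|open"
python3 -m pendant '[{"ax":0,"ay":0,"az":0,"x":0,"y":0,"z":0.1,"grip":0},{"ax":0,"ay":0,"az":0,"x":0,"y":0,"z":0,"grip":0},{"ax":0,"ay":0,"az":0,"x":0,"y":0,"z":0,"grip":0}]' |grep -E "eef|force|open"
python3 -c "
from h import *
hov(0)"
```

```text
eef_pos: [0.6307, 0.2021, 0.0409]
contact_force: [1.3, 0.8, 1.1]
opening: 0.0108
gripper_force: 79.1
eef_pos: [0.6307, 0.2021, 0.0409]
contact_force: [-4.0, -0.3, 7.9]
opening: 0.0109
gripper_force: 80.3
t 16.57 pos [0.6307 0.2021 0.0409] shift [ 0.09  0.22 -0.  ] turn [-0.21  0.03 -0.07] F [-4.  -0.3  7.9] open 0.0109 grip 80.3
```

Stopped at the expected level with about 9 N normal force, so the plate is seated. Releasing and backing off.

```bash
python3 -m pendant '[{"ax":0,"ay":0,"az":0,"x":0,"y":0,"z":-0.1,"grip":0},{"ax":0,"ay":0,"az":0,"x":0,"y":0,"z":0,"grip":2},{"ax":0,"ay":0,"az":0,"x":0,"y":0,"z":0,"grip":4},{"ax":0,"ay":0,"az":0,"x":0,"y":0,"z":0,"grip":4},{"ax":0,"ay":0,"az":0,"x":0,"y":0,"z":0,"grip":4}]' |grep -E "eef|force|open"
python3 -m pendant '[{"ax":0,"ay":0,"az":0,"x":0,"y":0,"z":-2,"grip":4},{"ax":0,"ay":0,"az":0,"x":0,"y":0,"z":-4,"grip":4},{"ax":0,"ay":0,"az":0,"x":0,"y":0,"z":-5,"grip":4},{"ax":0,"ay":0,"az":0,"x":0,"y":0,"z":-6,"grip":4},{"ax":0,"ay":0,"az":0,"x":0,"y":0,"z":-6,"grip":4}]' |grep -E "eef|force|open"
python3 -m pendant '[{"ax":0,"ay":0,"az":0,"x":-5,"y":0,"z":0,"grip":4},{"ax":0,"ay":0,"az":0,"x":-5,"y":0,"z":0,"grip":4},{"ax":0,"ay":0,"az":0,"x":-5,"y":0,"z":0,"grip":4},{"ax":0,"ay":0,"az":0,"x":0,"y":0,"z":0,"grip":4}]' |grep -E "eef|force|open"
python3 - <<'E'
from h import *
s=camera("scene");t=camera("top")
cv2.imwrite("pics/c9.png",np.hstack([cv2.resize(t[104:164,143:223],(400,300),interpolation=cv2.INTER_CUBIC),cv2.resize(s[200:269,290:382],(400,300),interpolation=cv2.INTER_CUBIC)]))
cv2.imwrite("pics/top9.png",t)
E
```

```text
eef_pos: [0.6301, 0.2019, 0.0403]
contact_force: [-0.0, 0.1, -0.1]
opening: 0.0398
gripper_force: 0.0
eef_pos: [0.5154, 0.1919, 0.2418]
contact_force: [1.6, 0.2, 0.5]
opening: 0.0399
gripper_force: 0.0
eef_pos: [0.5296, 0.0387, 0.2404]
contact_force: [0.2, 1.2, -0.7]
opening: 0.0397
gripper_force: 0.0
```

View pics/c9.png

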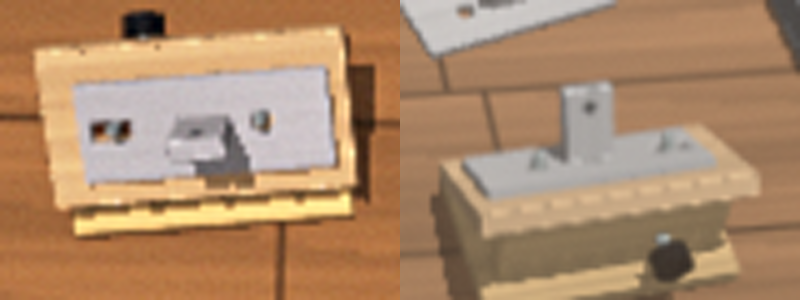

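The plate lies flat on the board, with the pins showing through the hole at (261,120) and the slot at (113,130). The arm is clear and the other two plates were never touched, so I'm handing in.

```bash
python3 -c "
from workcell import *
print(job_done())"
```

```text
the job is handed in; nothing more can be done
None
```

I put plate_c on the jig, flat on the sloping board with both pins through it in the last pictures, touched nothing else but the bare bench, and handed the job in about 18 s in; no verdict came back.

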